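# Zero the dial gauge on its setting plate

## Robot

A 6-joint arm with a two-finger parallel gripper is mounted at the origin on a cart in front of the work surface, level with it; the furniture and walls round the work are solid. World frame = base frame: x ahead of the robot, y to its left, z up, the work surface at z = 0. Lengths are in mm, angles in rad, forces in N, time in s.
With the tool pointing down it reaches from about 350 to 950 mm from the base axis. Payload 17.4 kg.
Tool frame: the origin (TCP) lies at the very end of the fingers, on their centre line; the grasp point (between the pads) lies 19 mm behind it; z points along the fingers, y is the line along which they close (so a half turn about z gives the same grasp; the last joint's range is limited). The gripper opens to 93 mm and grips with 3 to 60 N. Pads are 15 mm wide; open, the fingers measure 128 mm over their backs; the gripper's body (75 mm by 188 mm) begins 65 mm behind the grasp point.
Start: joints at [-1.278, 0.116, 1.442, -0, 1.584, -0.038], TCP at [219.231, -638.412, 218.646] pointing down, gripper open.
Joint ranges: [-2.83, 2.83], [-0.83, 2.19], [0.07, 2.5], [-1.14, 4.28], [0.01, 3], [-2.97, 2.97]. Speed limits (rad/s): [1.89, 1.89, 2.22, 3.14, 3.14, 3.14].

## Interface

Orientations are given as [roll, pitch, yaw] about the fixed x, y, z axes, in that order (R = Rz(yaw) Ry(pitch) Rx(roll)).
In Python, from workcell import * gives the robot as it stands. The module is installed in compiled form; this text tells all that it offers.
- The arm moves only by the tool step_arm, never from a script. Its arguments are lists of equal length, an entry for each row: "xyz": the shift along the tool's x, y, z scaled (see below), a list of three; "rot": the turn, a rotation vector about the tool's x, y, z scaled (see below), a list of three. A call has 1 to 8 rows; each row shifts and turns the commanded pose from where the row before left it, along the tool's axes as they then stand; what a row does not reach is not made up. The controller multiplies each number of a shift by 30 mm and each number of a turn by 5 degrees. A row lasts 1/8 s, in which the tool goes at most 62.5 mm and 10.7 degrees, less where a joint would pass 70% of its speed; a pose out of reach is approached as far as the arm can. A call with a number of a shift or a turn outside -1 to 1 is refused whole. A call with a gripper value outside its range is refused whole. "gripper" is the opening in per cent of the stroke, from 0 (shut) to 100 (fully open), set as the call begins (left out, the last holds). The fingers move at their own pace and stop on an object; "force" is the grip in N (left out, the last holds). Time passes only in rows, so rows that do not move let the fingers close. It gives the time, the measured TCP pose, the force, the opening and the grip force at its end, in the units of the state.
- get_obs(): the state, without advancing time (a new reading comes with each control period).
- camera(name): name is "side" or "top" or "wrist"; returns a dict with "img" (400x640x3 uint8, red, green, blue), "camera_matrix" (3x3 intrinsics, pixels), "extrinsics" (4x4, takes a point from camera to world coordinates); the wrist camera has in their place "tool_from_camera" (4x4, takes a point from camera to tool coordinates, whose origin is the TCP and whose axes are the flange's). Camera axes: x right, y down, z forward; pixel columns grow to the right and rows downward; lengths in mm; the calibration is good to about 2 mm. The wrist camera is an equidistant fisheye: a pixel r from the principal point sees the ray r / f radians off the axis. A picture is of the moment at which its call begins: read the wrist's pose just before it. There is no depth.
- hand_in(): hands the job in; it is judged then, once.
Trained networks look in the newest picture that a camera, given by its name, has taken for a name from the list of things; names that differ only in an ending like _2 or _b are one class to them, and where a whole thing is asked for, a point or a joint stands for the part that bears it (a point fixed in the world has none). Each returns a list of dicts, best first, with "conf" (0 to 1); they miss things now and then, are a little off and sometimes report something else, mostly with a low value. They report only what shows in the picture. A call takes as long as a camera call.
- spot_in(camera, thing): "pixel" ([row, column] in pixels, amid what is visible of it).
The state is a dict: "time_s": time; "q": joint angles; "joint_vel": joint speeds; "joint_efforts": joint torques, N m; "position": TCP position; "orientation": TCP orientation; "wrist_force": force on the tool from outside, world axes, zero at the start; "ft_torque": the same for the moment, N m; "finger_gap": opening from 0.0 (shut) to 1.0 (fully open); "grip_force": force on a finger pad.
Only numpy, scipy, OpenCV 4.12 (cv2) and the standard library are available. Lean on these libraries where they do the work, as an engineer would, in place of code of your own. Each camera call takes 0.05 s, during which the arm holds its last target. There are 200 camera calls.

## Task

Set up the bone-thickness gauge: lift the loose setting plate by its handle, keep it level and lower it over the two dowels of the gauging fixture until it sits fully down on the base, without slamming, forcing or dropping it: keep hold of it until it is down. The dial needle swings as the plate goes down; once it is home and you have let go of it, turn the knurled bezel of the dial until its zero mark stands right at the needle's tip. Leave the other things on the bench where they are.

Things in the scene. Friction and masses are not known exactly. Their poses are not given: they have to be found in the camera images.
- plate_grip (a point): Loose setting plate (0.3 to 0.5 kg): steel, 64 (its x) x 120 (its y) x 12 mm, with a dark handle rib upright on its middle, 14 mm thick (x), 50 long (y), 40 high. Two 14 mm through holes at y = +45 and -45 mm. This point: in the handle, 36 mm above the plate's underside, 24 above its upper face, 16 below the handle's top. Starts flat on the bench; fits the dowels either way round.
- seat (a point): Centre of the plate's seat, on the top of the fixture's base, midway between the dowels. The fixture is fixed: grey base 100 (x) x 220 (y) x 22 mm high, y running from the seat to the dial. The seated plate lies flat on it, long side along y. A 12 mm round spring plunger stands 5 mm out of the base here; the plate's own weight presses it flush (under 2 N), which swings the needle.
- dowel_a (a point): Tip of the dowel nearer the dial, 45 mm from the seat centre along +y. Both dowels are steel, 12 mm in diameter, 26 mm tall above the base, full diameter for the lower 17 mm and bullet-nosed to a 5 mm tip.
- dowel_b (a point): Tip of the other dowel, 45 mm from the seat centre along -y.
- dial_axis (a point): On the dial's upright axis, half-way up the bezel (about 57 mm above the bench), 120 mm from the seat centre along +y. The bezel is a knurled steel ring, 60 mm across and 20 mm high (46 to 66 mm above the bench), round a fixed 52 mm white face with marks every 18 degrees; grasp it across its outside.
- bezel (a joint): Turn of the bezel in rad, growing clockwise seen from above. At 0 its zero mark points along the fixture's +x. It stays where it is left (friction 0.03 N m).
- needle (a joint): Turn of the needle in rad, growing clockwise seen from above, 0 along the fixture's +x (where it rests with no plate). With the plate home it stands near 1.5. The bezel is zeroed when its value equals this one.
- zero_mark (a point): The zero mark: a black raised bar, 10 mm long and 4 mm wide, on top of the bezel's rim pointing inwards; this point is 22 mm from the dial axis and turns with the bezel.
- needle_tip (a point): Tip of the thin black needle over the dial face, 22 mm from the dial axis, level with the zero mark.
- blank_long: Bystander: squared bone blank 22 x 85 x 13 mm lying on the bench. Origin at its underside.
- tin: Bystander: open tin of wax, 65 mm across, 22 mm high. Origin at its underside.
- marker: Bystander: marking pen, 132 mm long, 18 mm thick, lying on the bench.
- sander: Bystander: cork sanding block 45 x 88 x 26 mm.
- sleeve: Bystander: standing bone sleeve, 65 x 69 mm, 46 mm tall.

How it is judged:
By the outcome, as a careful person would: the job done as asked, in the order asked, and still so for the second after the job is handed in, with the robot touching nothing.
It also fails if it takes over 54 s, if anything falls off the work surface, if the arm or the gripper's body presses on something with over 40 N, if the wrist force passes 120 N, or if a joint passes its speed limit or range.

## Working session

There is one attempt and no reset: what is moved stays moved. The work goes in short steps, Python scripts to look and compute and a tool call to move; the robot and the scene stay as the last step left them, time stands still between calls to the robot, and variables do not carry over. Pictures are saved under pics/ and viewed, at most 10 in all, crops included, and the job is handed in when it is done.

Besides the shell and the picture viewer there is one more tool, called after "Call:" by a JSON object that holds its "fn" and its "kwargs", one argument or row to a line. step_arm: Moves the arm, as the interface text tells. Shifts and turns lie within -1 to 1; 1 stands for 30 mm of shift or 5 degrees of turn. Its arguments: {"type":"object","properties":{"xyz":{"type":"array"},"rot":{"type":"array"},"gripper":{"type":"number"},"force":{"type":"number"}},"required":["xyz","rot"]}

```bash
mkdir -p pics
cat > h.py <<'E'
from workcell import *
import numpy as np, cv2
from scipy.spatial.transform import Rotation as R
def ray(c,px,obs=None):
    K=np.array(c["camera_matrix"],float); r,cl=px
    if "extrinsics" in c:
        d=np.linalg.inv(K)@[cl,r,1]; T=np.array(c["extrinsics"])
    else:
        x=(cl-K[0,2])/K[0,0]; y=(r-K[1,2])/K[1,1]; t=np.hypot(x,y)
        d=np.array([x/t*np.sin(t),y/t*np.sin(t),np.cos(t)]) if t>1e-9 else np.array([0,0,1.])
        W=np.eye(4); W[:3,:3]=R.from_euler('xyz',obs["orientation"]).as_matrix(); W[:3,3]=obs["position"]
        T=W@np.array(c["tool_from_camera"])
    return T[:3,3],T[:3,:3]@d
def at_z(c,px,z,obs=None):
    o,d=ray(c,px,obs); return o+d*(z-o[2])/d[2]
def proj(c,P,obs=None):
    K=np.array(c["camera_matrix"],float)
    if "extrinsics" in c: T=np.array(c["extrinsics"])
    else:
        W=np.eye(4); W[:3,:3]=R.from_euler('xyz',obs["orientation"]).as_matrix(); W[:3,3]=obs["position"]
        T=W@np.array(c["tool_from_camera"])
    p=T[:3,:3].T@(np.array(P)-T[:3,3])
    if "extrinsics" in c: u=K@p/p[2]; return u[1],u[0]
    n=np.hypot(p[0],p[1]); t=np.arctan2(n,p[2]); return K[1,1]*t*p[1]/n+K[1,2],K[0,0]*t*p[0]/n+K[0,2]
def tri(c1,p1,c2,p2,o1=None,o2=None):
    a,u=ray(c1,p1,o1); b,v=ray(c2,p2,o2); s=np.linalg.lstsq(np.c_[u,-v],b-a,rcond=None)[0]
    A=a+u*s[0];B=b+v*s[1]; return (A+B)/2,np.linalg.norm(A-B)
def save(n,img): cv2.imwrite("pics/"+n,img[:,:,::-1])
E
python3 - <<'E'
from h import *
o=get_obs(); print(o["position"],o["orientation"],o["finger_gap"],o["wrist_force"])
C={n:camera(n) for n in("top","side")}
for n,c in C.items():
    save(n+"0.png",c["img"]); print(n,np.array(c["extrinsics"]).round(2).tolist(),np.array(c["camera_matrix"]).tolist())
    for t,z in dict(plate_grip=36,dowel_a=48,dial_axis=57,zero_mark=67,needle_tip=67,seat=22,tin=10,sleeve=23,marker=9,sander=13,blank_long=6).items():
        for s in spot_in(n,t)[:2]: print(n,t,np.round(s["pixel"]),round(s["conf"],2),at_z(c,s["pixel"],z).round(0))
E
```

```text
[ 219.16136203 -638.21649358  217.89162664] [-3.14043343e+00 -5.64316378e-06  3.30800560e-01] 1.0033992116296329 [ 0.52838676 -0.98700127  0.08793437]
top [[-0.02, -0.99, 0.11, 382.82], [-1.0, 0.02, -0.01, -131.06], [0.01, -0.12, -0.99, 1358.02], [0.0, 0.0, 0.0, 1.0]] [[511.6987853170875, 0.0, 317.8510244565503], [0.0, 511.6987853170875, 197.75613919971198], [0.0, 0.0, 1.0]]
top plate_grip [219. 397.] 0.88 [ 476. -348.   36.]
top dowel_a [221. 238.] 0.73 [479.  62.  48.]
top dial_axis [224. 238.] 0.83 [471.  61.  57.]
top zero_mark [221. 214.] 0.72 [479. 120.  67.]
top needle_tip [228. 238.] 0.37 [459.  60.  67.]
top seat [226. 239.] 0.56 [468.  64.  22.]
top seat [159. 363.] 0.22 [ 638. -266.   22.]
top tin [158. 367.] 0.79 [ 644. -278.   10.]
top tin [221. 398.] 0.62 [ 473. -355.   10.]
top sleeve [126. 242.] 0.62 [735.  54.  23.]
top marker [268. 323.] 0.82 [ 352. -154.    9.]
top sander [266. 383.] 0.86 [ 355. -311.   13.]
top blank_long [226. 309.] 0.82 [ 463. -120.    6.]
top blank_long [158. 363.] 0.68 [ 643. -267.    6.]
side [[-1.0, -0.04, 0.06, 477.3], [-0.07, 0.7, -0.71, 467.32], [-0.01, -0.72, -0.7, 663.09], [0.0, 0.0, 0.0, 1.0]] [[362.4307949133192, 0.0, 326.6836062012796], [0.0, 362.4307949133192, 197.47957323215763], [0.0, 0.0, 1.0]]
side plate_grip [161. 348.] 0.77 [ 480. -325.   36.]
side dowel_a [296. 341.] 0.59 [481. 102.  48.]
side dial_axis [295. 345.] 0.65 [475. 105.  57.]
side zero_mark [323. 336.] 0.72 [489. 168.  67.]
side seat [295. 346.] 0.9 [473.  85.  22.]
side seat [218. 394.] 0.4 [ 365. -131.   22.]
side tin [173. 292.] 0.76 [ 634. -294.   10.]
side tin [293. 344.] 0.63 [476.  73.  10.]
side sleeve [271. 231.] 0.63 [716.  43.  23.]
side marker [221. 394.] 0.64 [ 363. -131.    9.]
side marker [297. 346.] 0.47 [472.  82.   9.]
side sander [179. 393.] 0.82 [ 356. -283.   13.]
side blank_long [228. 350.] 0.81 [ 468. -106.    6.]
```

Run:
```python
import cv2
a=cv2.imread("pics/top0.png")[120:300,180:460]; b=cv2.imread("pics/side0.png")[130:370,200:460]
cv2.imwrite("pics/a.png",cv2.resize(a,None,fx=2.85,fy=2.85,interpolation=2)); cv2.imwrite("pics/b.png",cv2.resize(b,None,fx=2.5,fy=2.5,interpolation=2))
```

```text
(no output)
```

View pics/a.png

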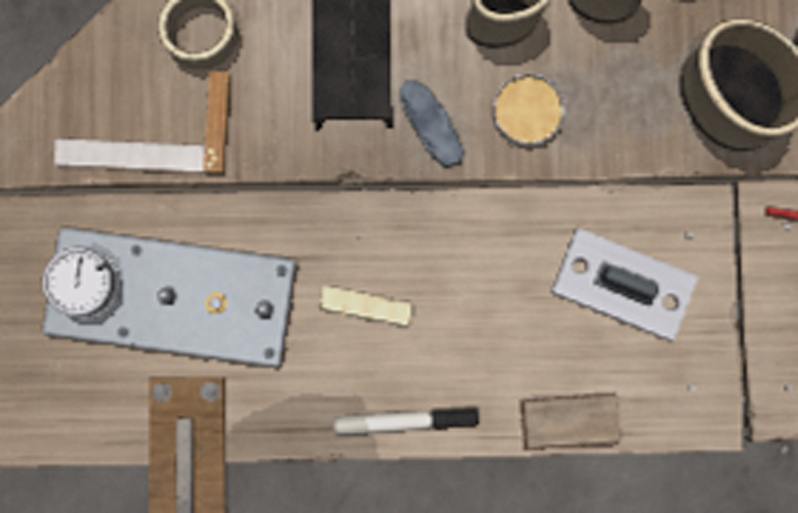

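View pics/b.png

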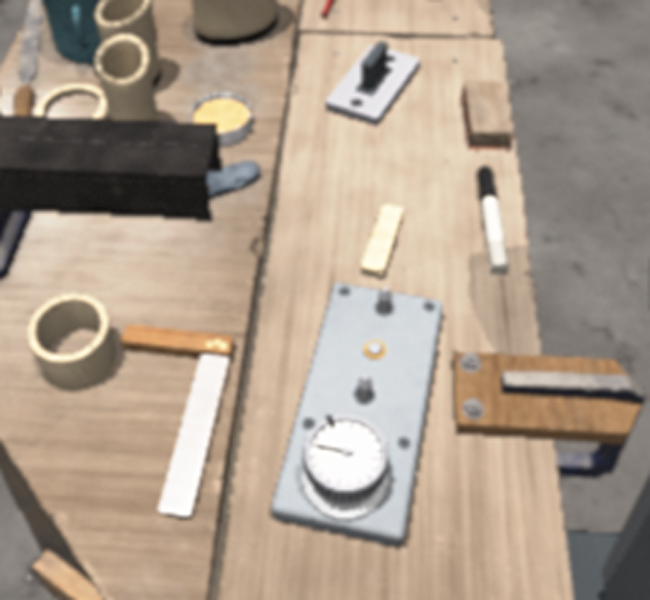

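Top crop shows the dial at (row 219, col 207), dowel tips at about (224,239) and (228,273), and plate holes at (213,384) and (226,415). Side crop shows the zero mark near (298,332) and the needle tip near (308,327). I'll triangulate next.

Run:
```python
from h import *
t=camera("top"); s=camera("side")
A=lambda x,y:(120+y/2.85-.3,180+x/2.85-.3)
B=lambda x,y:(130+y/2.5-.3,200+x/2.5-.3)
P={}
for n,a,b,z in [("da",(168,293),(363,381),48),("db",(265,306),(384,294),48),("plg",(216,302),(374,348),27),("dial",(78,281),(346,456),66),("zero",(102,267),(331,421),66),("h1",(580,265),(357,102),12),("h2",(671,301),(388,58),12)]:
    P[n]=at_z(t,A(*a),z)[:2],at_z(s,B(*b),z)[:2]
    print(n,*[p.round(1) for p in P[n]],tri(t,A(*a),s,B(*b))[0].round(1))
# plate outline
g=cv2.cvtColor(t["img"],cv2.COLOR_RGB2HSV).astype(int); 
m=((g[...,1]<45)&(g[...,2]>130)).astype(np.uint8)
for c in cv2.findContours(m,cv2.RETR_EXTERNAL,cv2.CHAIN_APPROX_NONE)[0]:
    if 400<cv2.contourArea(c)<6000:
        r=cv2.minAreaRect(c); q=cv2.boxPoints(r); w=np.array([at_z(t,(y,x),12 if r[0][0]>300 else 22)[:2] for x,y in q]); print(np.round(r[0]),cv2.contourArea(c),w.round(0).tolist(),w.mean(0).round(1),[round(float(np.hypot(*(w[i]-w[i-1]))),1) for i in(0,1)],np.degrees(np.arctan2(*(w[1]-w[0])[::-1])).round(1))
```

```text
da [474.5  60.4] [475.6  72. ] [475.6  62.5  33.3]
db [461.1 -26.6] [460.6 -14.9] [461.1 -25.4  34.8]
plg [466.9  19.7] [467.4  26. ] [467.4  20.6  19.3]
dial [485.6 137.4] [485.7 146.2] [486.2 139.8  54.3]
zero [497.6 116.2] [498.  119.1] [498.  116.9  62.3]
h1 [ 495.3 -315.8] [ 494.4 -310.8] [ 495.1 -316.4    7.4]
h2 [ 460.2 -398.8] [ 461.  -393.5] [ 460.7 -399.8    7.1]
[318. 373.] 600.5 [[152.0, -111.0], [153.0, -159.0], [25.0, -162.0], [24.0, -114.0]] [  88.3 -136.3] [127.6, 48.5] -89.0
[550. 241.] 507.0 [[419.0, -646.0], [432.0, -858.0], [406.0, -858.0], [394.0, -647.0]] [ 412.9 -752.4] [25.4, 212.7] -86.6
[399. 220.] 1088.5 [[470.0, -287.0], [532.0, -314.0], [482.0, -428.0], [421.0, -400.0]] [ 476.5 -357.2] [123.8, 67.5] -24.0
[238. 223.] 3056.5 [[442.0, 185.0], [541.0, 173.0], [506.0, -52.0], [408.0, -38.0]] [474.2  66.9] [225.7, 99.3] -7.1
[225. 174.] 431.5 [[598.0, 169.0], [624.0, 168.0], [613.0, 30.0], [587.0, 32.0]] [605.4 100. ] [137.9, 25.5] -3.0
[395. 153.] 794.5 [[686.0, -280.0], [708.0, -416.0], [624.0, -427.0], [603.0, -291.0]] [ 655.2 -353.6] [84.4, 138.0] -81.1
[338. 101.] 1055.5 [[767.0, -110.0], [902.0, -225.0], [837.0, -296.0], [704.0, -181.0]] [ 802.6 -203.1] [94.9, 177.2] -40.5
[367.  70.] 786.0 [[869.0, -189.0], [943.0, -204.0], [904.0, -382.0], [830.0, -365.0]] [ 886.7 -284.9] [180.2, 75.7] -12.0
[230.  27.] 3156.0 [[1093.0, 308.0], [1085.0, -137.0], [931.0, -134.0], [939.0, 305.0]] [1011.8   85.8] [154.3, 444.6] -91.0
```

Call:
{"fn": "step_arm", "kwargs": {
  "xyz": [
    [0.8, -0.1, 0],
    [1, -0.1, 0],
    [1, -0.1, 0],
    [1, -0.1, 0],
    [1, -0.1, 0],
    [1, -0.1, 0],
    [1, -0.1, 0],
    [0.8, -0.1, 0]
  ],
  "rot": [
    [0, 0, -1],
    [0, 0, -1],
    [0, 0, -1],
    [0, 0, -1],
    [0, 0, -1],
    [0, 0, -1],
    [0, 0, -1],
    [0, 0, -1]
  ],
  "gripper": 100,
  "force": 30
}}

```text
time_s: 2.3
position: [385.9, -485.6, 218.7]
orientation: [3.142, -0.0, 1.032]
wrist_force: [0.6, -0.9, -0.3]
finger_gap: 1.0
grip_force: 0.0
```

```bash
cat >> h.py <<'E'
def go(o,target,yawdeg=None):
    "remaining move in step units: yaw turn first, then shift in current/turned tool axes"
    M=R.from_euler('xyz',o["orientation"]); y0=np.degrees(o["orientation"][2])
    d=np.array(target)-np.array(o["position"])
    print("pos",np.round(o["position"],1),"rpy",np.degrees(o["orientation"]).round(2),"t",round(o["time_s"],2))
    print("shift units now-axes",(M.inv().apply(d)/30).round(3))
    if yawdeg is not None:
        M2=R.from_euler('z',yawdeg-y0,degrees=True)*M
        print("turn z units",round(-(yawdeg-y0)/5,3),"shift turned axes",(M2.inv().apply(d)/30).round(3))
E
python3 - <<'E'
from h import *
o=get_obs(); go(o,[477.5,-357,160],66.5)
E
```

```text
pos [ 385.9 -485.6  218.7] rpy [179.99  -0.    59.14] t 2.3
shift units now-axes [5.245 0.422 1.956]
turn z units -1.471 shift turned axes [5.148 1.09  1.956]
```

Call:
{"fn": "step_arm", "kwargs": {
  "xyz": [
    [0.8, 0.1, 0],
    [1, 0.2, 0],
    [1, 0.2, 0.3],
    [1, 0.2, 0.5],
    [1, 0.2, 0.6],
    [0.3, 0.1, 0.5],
    [0, 0, 0],
    [0, 0, 0]
  ],
  "rot": [
    [0, 0, -0.7],
    [0, 0, -0.7],
    [0, 0, 0],
    [0, 0, 0],
    [0, 0, 0],
    [0, 0, 0],
    [0, 0, 0],
    [0, 0, 0]
  ]
}}

```text
time_s: 3.3
position: [478.6, -362.7, 162.3]
orientation: [3.141, 0.0, 1.15]
wrist_force: [-0.1, 0.3, 1.2]
finger_gap: 1.0
grip_force: 0.0
```

Run:
```python
from h import *
o=get_obs(); c=camera("wrist"); save("w1.png",c["img"]); go(o,[477.5,-357,160],66.5)
print(np.array(c["camera_matrix"]).round(1).tolist(),np.array(c["tool_from_camera"]).round(2).tolist())
for n,p in dict(h1=[495.3,-315.8,12],h2=[460.2,-398.8,12],top=[477.5,-357,52]).items(): print(n,np.round(proj(c,p,o)))
for s in spot_in("wrist","plate_grip")[:2]: print(s, at_z(c,s["pixel"],36,o))
```

```text
pos [ 478.6 -362.7  162.3] rpy [1.7997e+02 2.0000e-02 6.5920e+01] t 3.3
shift units now-axes [ 0.157 -0.112  0.076]
turn z units -0.116 shift turned axes [ 0.158 -0.11   0.076]
[[309.7, 0.0, 315.7], [0.0, 309.7, 197.3], [0.0, 0.0, 1.0]] [[-0.0, -0.97, -0.26, 70.03], [1.0, -0.0, -0.0, 0.08], [0.0, -0.26, 0.97, -166.79], [0.0, 0.0, 0.0, 1.0]]
h1 [137. 312.]
h2 [221. 314.]
top [189. 312.]
{'pixel': [176.6, 311.2], 'conf': 0.61} [ 479.85283248 -349.25695801   36.        ]
```

View pics/w1.png

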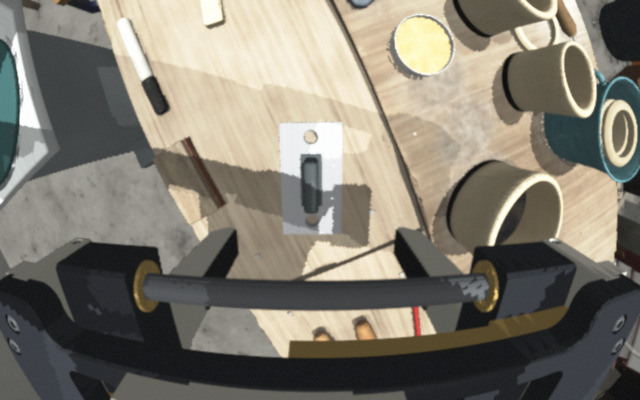

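The wrist view shows the plate's holes at about (135,310) and (216,312), with the handle between them. That is within a few mm of the estimate.

Run:
```python
from h import *
o=get_obs(); c=camera("wrist")
g=cv2.cvtColor(c["img"],cv2.COLOR_RGB2GRAY)
print(g[135,270:350].tolist()); print(g[115:245,295].tolist()[::2]); print(g[175,270:350].tolist())
for r,cl in [(123,310),(135,310)]: print(at_z(c,(r,cl),12,o).round(1))
```

```text
[209, 210, 211, 210, 208, 205, 207, 208, 213, 226, 237, 239, 239, 241, 241, 241, 240, 238, 239, 239, 239, 238, 238, 238, 240, 240, 239, 238, 238, 240, 240, 240, 233, 212, 188, 204, 215, 216, 217, 217, 215, 213, 211, 207, 186, 145, 147, 202, 244, 253, 254, 253, 253, 253, 253, 253, 254, 254, 254, 253, 253, 253, 253, 253, 253, 253, 253, 253, 253, 253, 253, 251, 242, 230, 228, 227, 223, 225, 232, 236]
[218, 219, 219, 213, 229, 240, 240, 240, 239, 240, 240, 240, 240, 239, 239, 239, 239, 239, 239, 239, 239, 239, 239, 238, 238, 238, 238, 238, 237, 237, 215, 131, 126, 123, 125, 125, 125, 124, 124, 124, 124, 123, 122, 124, 122, 124, 124, 124, 124, 124, 124, 124, 124, 123, 125, 145, 165, 167, 167, 161, 139, 136, 137, 140, 145]
[104, 106, 106, 108, 111, 112, 113, 112, 113, 115, 117, 122, 124, 126, 127, 129, 135, 146, 150, 158, 180, 182, 158, 162, 197, 215, 225, 227, 224, 221, 169, 100, 65, 69, 87, 96, 106, 112, 113, 115, 118, 119, 121, 120, 118, 108, 96, 92, 101, 119, 134, 169, 219, 235, 237, 238, 239, 239, 238, 237, 237, 237, 238, 238, 237, 237, 238, 239, 238, 237, 235, 229, 208, 201, 204, 208, 210, 212, 212, 212]
[ 499.5 -302.2   12. ]
[ 494.4 -313.5   12. ]
```

Run:
```python
from h import *
o=get_obs(); c=camera("wrist")
g=cv2.cvtColor(c["img"],cv2.COLOR_RGB2GRAY).astype(float); g=cv2.GaussianBlur(g,(3,3),0)
L=[];Rr=[]
for r in list(range(126,150,2)):
    d=np.diff(g[r]); l=np.argmax(d[270:290])+270.5; q=np.argmin(d[333:350])+333.5
    L.append(at_z(c,(r,l),12,o)[:2]); Rr.append(at_z(c,(r,q),12,o)[:2])
for r in range(222,234,2):
    d=np.diff(g[r]); l=np.argmax(np.abs(d[272:292]))+272.5; L.append(at_z(c,(r,l),12,o)[:2])
T=[at_z(c,(np.argmax(np.diff(g[110:135,k]))+110.5,k),12,o)[:2] for k in range(284,338,4)]
B=[at_z(c,(np.argmin(np.diff(g[222:245,k]))+222.5,k),12,o)[:2] for k in range(286,338,4)]
for n,a in zip("LRTB",(L,Rr,T,B)):
    a=np.array(a); vx,vy,x,y=cv2.fitLine(a.astype(np.float32),cv2.DIST_HUBER,0,.01,.01).ravel(); print(n,np.degrees(np.arctan2(vy,vx)).round(2),round(float(x),1),round(float(y),1), np.abs((a-[x,y])@[-vy,vx]).max().round(2))
h=[at_z(c,p,12,o) for p in((135,310),(216,312))]; print(h)
# holes / edges projected along L axis
```

```text
L 66.31 448.8 -338.7 0.74
R 64.14 522.6 -330.1 0.94
T -24.34 499.7 -301.6 0.14
B -22.01 447.9 -409.6 12.69
[array([ 494.40255848, -313.36391366,   12.        ]), array([ 460.67363948, -393.102178  ,   12.        ])]
```

Run:
```python
from h import *
go(get_obs(),[476,-355.5,18],66)
```

```text
pos [ 478.7 -362.5  162.2] rpy [1.7996e+02 1.0000e-02 6.5910e+01] t 3.5
shift units now-axes [ 0.178 -0.181  4.808]
turn z units -0.019 shift turned axes [ 0.178 -0.181  4.808]
```

Call:
{"fn": "step_arm", "kwargs": {
  "xyz": [
    [0.09, -0.09, 0.8],
    [0.09, -0.09, 1],
    [0, 0, 1],
    [0, 0, 0.9],
    [0, 0, 0.7],
    [0, 0, 0.4],
    [0, 0, 0],
    [0, 0, 0]
  ],
  "rot": [
    [0, 0, 0],
    [0, 0, 0],
    [0, 0, 0],
    [0, 0, 0],
    [0, 0, 0],
    [0, 0, 0],
    [0, 0, 0],
    [0, 0, 0]
  ],
  "gripper": 40
}}

```text
time_s: 4.5
position: [476.6, -355.1, 18.6]
orientation: [3.14, 0.0, 1.151]
wrist_force: [0.4, -0.5, -0.2]
finger_gap: 0.401
grip_force: 0.0
```

Call:
{"fn": "step_arm", "kwargs": {
  "xyz": [
    [0, 0, 0],
    [0, 0, 0],
    [0, 0, 0],
    [0, 0, 0],
    [0, 0, 0],
    [0, 0, 0],
    [0, 0, 0]
  ],
  "rot": [
    [0, 0, 0],
    [0, 0, 0],
    [0, 0, 0],
    [0, 0, 0],
    [0, 0, 0],
    [0, 0, 0],
    [0, 0, 0]
  ],
  "gripper": 0,
  "force": 35
}}

```text
time_s: 5.38
position: [476.3, -354.8, 18.0]
orientation: [3.141, 0.0, 1.151]
wrist_force: [0.7, -0.3, 5.2]
finger_gap: 0.145
grip_force: 35.0
```

Call:
{"fn": "step_arm", "kwargs": {
  "xyz": [
    [0, 0, -0.3],
    [0, 0, -0.7],
    [0, 0, -1],
    [0, 0, -1],
    [0.4, -0.1, -0.7],
    [0.8, -0.2, -0.3],
    [1, -0.3, 0],
    [1, -0.3, 0]
  ],
  "rot": [
    [0, 0, 0],
    [0, 0, 0],
    [0, 0, 0],
    [0, 0, 0],
    [0, 0, -0.5],
    [0, 0, -0.5],
    [0, 0, -0.5],
    [0, 0, -0.5]
  ]
}}

```text
time_s: 6.38
position: [482.5, -252.8, 137.0]
orientation: [-3.141, -0.001, 1.329]
wrist_force: [1.1, 0.0, -4.2]
finger_gap: 0.146
grip_force: 35.0
```

Call:
{"fn": "step_arm", "kwargs": {
  "xyz": [
    [1, -0.3, 0],
    [1, -0.3, 0],
    [1, -0.3, 0],
    [1, -0.2, 0],
    [0.8, -0.2, 0],
    [0.4, -0.1, 0],
    [0, 0, 0],
    [0, 0, 0]
  ],
  "rot": [
    [0, 0, -0.5],
    [0, 0, -0.5],
    [0, 0, 0],
    [0, 0, 0],
    [0, 0, 0],
    [0, 0, 0],
    [0, 0, 0],
    [0, 0, 0]
  ]
}}

```text
time_s: 7.38
position: [469.9, -94.7, 137.5]
orientation: [-3.141, 0.0, 1.413]
wrist_force: [0.6, 0.4, -4.1]
finger_gap: 0.149
grip_force: 35.0
```

Run:
```python
from h import *
o=get_obs(); c=camera("wrist"); save("w2.png",c["img"]); go(o,[467.5,20,138],81.4); print(o["wrist_force"],o["ft_torque"],o["finger_gap"])
for n,p in dict(da=[474.5,63,48],db=[461,-25,48],plg=[467,20,27],dial=[486,138,66]).items(): print(n,np.round(proj(c,p,o)))
for t in("dowel_a","dial_axis","needle_tip","zero_mark"):
  for s in spot_in("wrist",t)[:3]: print(t,s)
```

```text
pos [469.9 -94.7 137.5] rpy [-1.7999e+02  1.0000e-02  8.0960e+01] t 7.38
shift units now-axes [ 3.762 -0.678 -0.017]
turn z units -0.087 shift turned axes [ 3.767 -0.65  -0.017]
[ 0.60901965  0.43607925 -4.07775309] [-0.05375161 -0.0079097   0.00446204] 0.14922842887445667
da [ 17. 292.]
db [120. 292.]
plg [ 70. 292.]
dial [-68. 291.]
dowel_a {'pixel': [67.3, 293.4], 'conf': 0.72}
dial_axis {'pixel': [68.4, 289.9], 'conf': 0.82}
```

View pics/w2.png

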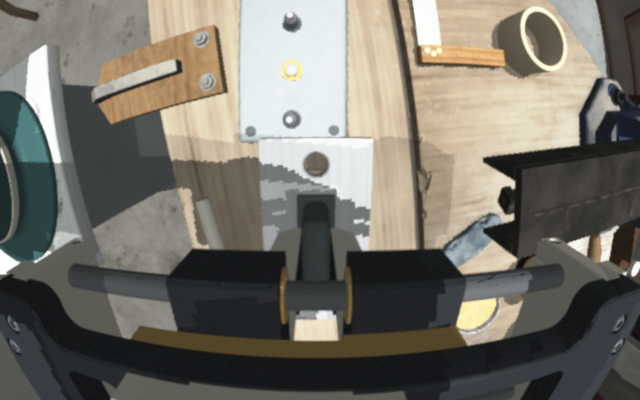

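The dowel tips show at about (17,292) and (116,291), the plunger at (70,292), and the held plate's front hole at (163,316). I'll zoom in for accuracy.

Run:
```python
import cv2
a=cv2.imread("pics/w2.png")[0:190,235:385]
cv2.imwrite("pics/w2z.png",cv2.resize(a,None,fx=3.15,fy=3.15,interpolation=2))
```

```text
(no output)
```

View pics/w2z.png

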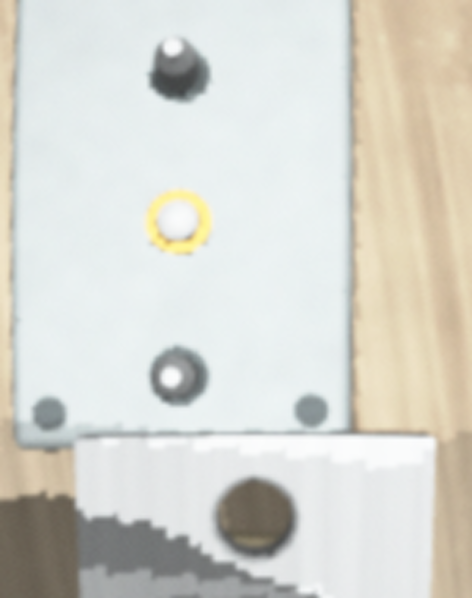

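Run:
```python
from h import *
o=get_obs(); c=camera("wrist")
Z=lambda x,y:((y+.5)/3.15-.5,235+(x+.5)/3.15-.5)
W={}
for n,x,y,z in[("da_tip",175,47,48),("da_base",180,73,22),("db_tip",174,377,48),("db_base",179,379,22),("plg",179,220,27),("ring",179,222,22),("hole",255,516,131.5),("c1",77,436,131.5),("c2",434,437,131.5),("fL1",16,100,22),("fL2",16,400,22),("fR1",350,100,22),("fR2",350,400,22)]:
    W[n]=at_z(c,Z(x,y),z,o); print(n,W[n].round(1))
a=lambda p,q:np.degrees(np.arctan2(*(W[p]-W[q])[:2][::-1])).round(2)
print(a("da_tip","db_tip"),a("da_base","db_base"),a("fL1","fL2"),a("fR1","fR2"),"plate x",a("c2","c1"))
for n in("da_tip","db_tip"): print(np.linalg.norm(W[n][:2]-W["ring"][:2]))
print(np.linalg.norm(W["c2"]-W["c1"]))
M=R.from_euler('xyz',o["orientation"]); print("in tool",{n:M.inv().apply(W[n]-np.array(o["position"])).round(1) for n in("hole","c1","c2")})
```

```text
da_tip [473.8  64.9  48. ]
da_base [473.2  65.6  22. ]
db_tip [459.4 -24.   48. ]
db_base [458.5 -24.7  22. ]
plg [466.3  20.3  27. ]
ring [466.   20.6  22. ]
hole [476.5 -51.4 131.5]
c1 [447.4 -31.8 131.5]
c2 [510.3 -42.1 131.5]
fL1 [424.7  67.7  22. ]
fL2 [410.2 -21.9  22. ]
fR1 [520.2  49.6  22. ]
fR2 [506.1 -38.4  22. ]
80.81 80.75 80.84 80.9 plate x -9.28
45.08126512640015
45.07235686358494
63.70266569147693
in tool {'hole': array([43.9, -0.4,  6. ]), 'c1': array([ 58.6, -32.1,   6.1]), 'c2': array([58.4, 31.6,  6. ])}
```

Run:
```python
from h import *
go(get_obs(),[466.7,21.5,80],80.9)
```

```text
pos [469.9 -94.7 137.6] rpy [-179.99   -0.     80.92] t 7.67
shift units now-axes [ 3.808 -0.716  1.919]
turn z units 0.004 shift turned axes [ 3.808 -0.717  1.919]
```

Call:
{"fn": "step_arm", "kwargs": {
  "xyz": [
    [0.6, -0.1, 0],
    [0.9, -0.2, 0.2],
    [0.9, -0.2, 0.4],
    [0.8, -0.1, 0.5],
    [0.4, -0.1, 0.5],
    [0.2, 0, 0.3],
    [0, 0, 0],
    [0, 0, 0]
  ],
  "rot": [
    [0, 0, 0],
    [0, 0, 0],
    [0, 0, 0],
    [0, 0, 0],
    [0, 0, 0],
    [0, 0, 0],
    [0, 0, 0],
    [0, 0, 0]
  ]
}}

```text
time_s: 8.68
position: [467.4, 21.1, 81.2]
orientation: [3.141, 0.0, 1.412]
wrist_force: [-0.0, -0.8, -4.0]
finger_gap: 0.148
grip_force: 35.0
```

Run:
```python
from h import *
o=get_obs(); c=camera("wrist"); save("w3.png",c["img"]); go(o,[466.7,21.5,35],80.9); print(o["wrist_force"])
a=c["img"][:,:,::-1][0:230,210:420]; cv2.imwrite("pics/w3z.png",cv2.resize(a,None,fx=2.6,fy=2.6,interpolation=2))
t=camera("top"); s=camera("side"); save("s3.png",s["img"]); save("t3.png",t["img"])
```

```text
pos [467.4  21.1  81.2] rpy [179.97   0.    80.92] t 8.68
shift units now-axes [ 0.011 -0.026  1.538]
turn z units 0.004 shift turned axes [ 0.011 -0.026  1.538]
[-0.03356622 -0.81580774 -3.96425575]
```

View pics/w3z.png

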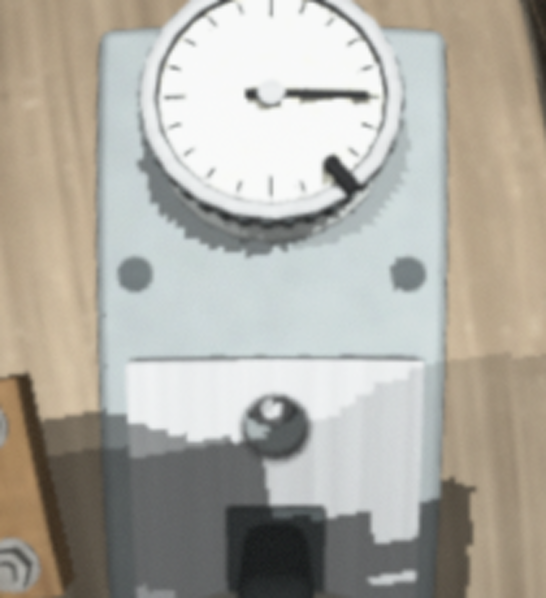

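The dowel A tip is visible through the front hole. In the zoom the hole is at about (427,275) and the tip at (407,273).

Run:
```python
from h import *
o=get_obs(); c=camera("wrist")
Z=lambda x,y:((y+.5)/2.6-.5,210+(x+.5)/2.6-.5)
M=R.from_euler('xyz',o["orientation"])
for n,x,y,z in[("hole",275,427,75.2),("tip",273,408,48),("c1",125,360,75.2),("c2",424,359,75.2),("fL",102,100,22),("fL2",106,400,22),("fR",444,100,22),("fR2",444,400,22),("dial",270,94,66),("zero",343,174,66),("ntip",375,97,66)]:
    p=at_z(c,Z(x,y),z,o); print(n,p.round(1),M.inv().apply(p-np.array(o["position"])).round(1))
```

```text
hole [473.8  64.3  75.2] [43.6 -0.4  6. ]
tip [473.4  65.   48. ] [44.3 -1.  33.2]
c1 [444.2  84.2  75.2] [ 58.6 -32.9   5.9]
c2 [508.   74.1  75.2] [58.8 31.8  6. ]
fL [439.5 157.9  22. ] [130.7 -49.2  59.1]
fL2 [426.1  72.   22. ] [ 43.7 -48.8  59.1]
fR [534.5 142.6  22. ] [130.5  47.1  59.2]
fR2 [521.5  56.7  22. ] [43.6 47.8 59.2]
dial [484.6 138.7  66. ] [118.8  -1.5  15.2]
zero [497.7 117.6  66. ] [100.   14.7  15.2]
ntip [507.9 134.7  66. ] [118.5  22.1  15.2]
```

Call:
{"fn": "step_arm", "kwargs": {
  "xyz": [
    [0.02, -0.02, 0.1],
    [0, 0, 0.15],
    [0, 0, 0.15],
    [0, 0, 0.15],
    [0, 0, 0.1],
    [0, 0, 0],
    [0, 0, 0]
  ],
  "rot": [
    [0, 0, 0],
    [0, 0, 0],
    [0, 0, 0],
    [0, 0, 0],
    [0, 0, 0],
    [0, 0, 0],
    [0, 0, 0]
  ]
}}

```text
time_s: 9.75
position: [466.7, 22.3, 61.3]
orientation: [3.141, -0.0, 1.413]
wrist_force: [0.9, 0.3, -3.7]
finger_gap: 0.148
grip_force: 35.0
```

Run:
```python
from h import *
o=get_obs();go(o,[466.7,21.5,40],80.9); print(np.round(o["wrist_force"],2),np.round(o["ft_torque"],3))
```

```text
pos [466.7  22.3  61.3] rpy [179.99  -0.    80.95] t 9.75
shift units now-axes [-0.025  0.005  0.709]
turn z units 0.011 shift turned axes [-0.025  0.005  0.709]
[ 0.9   0.26 -3.67] [-0.024 -0.073  0.038]
```

Call:
{"fn": "step_arm", "kwargs": {
  "xyz": [
    [-0.01, 0, 0.08],
    [0, 0, 0.08],
    [0, 0, 0.08],
    [0, 0, 0.08],
    [0, 0, 0],
    [0, 0, 0]
  ],
  "rot": [
    [0, 0, 0],
    [0, 0, 0],
    [0, 0, 0],
    [0, 0, 0],
    [0, 0, 0],
    [0, 0, 0]
  ]
}}

```text
time_s: 10.5
position: [466.6, 21.9, 51.6]
orientation: [3.142, 0.0, 1.413]
wrist_force: [-0.0, -0.1, -3.8]
finger_gap: 0.151
grip_force: 35.0
```

Run:
```python
from h import *
o=get_obs();go(o,[466.7,21.5,40],80.9); print(np.round(o["wrist_force"],2),np.round(o["ft_torque"],3))
```

```text
pos [466.6  21.9  51.6] rpy [180.     0.    80.95] t 10.5
shift units now-axes [-0.014  0.007  0.387]
turn z units 0.011 shift turned axes [-0.014  0.007  0.387]
[-0.04 -0.1  -3.79] [-0.024 -0.087 -0.024]
```

Call:
{"fn": "step_arm", "kwargs": {
  "xyz": [
    [0, 0, 0.07],
    [0, 0, 0.07],
    [0, 0, 0.07],
    [0, 0, 0.06],
    [0, 0, 0.04],
    [0, 0, 0],
    [0, 0, 0]
  ],
  "rot": [
    [0, 0, 0],
    [0, 0, 0],
    [0, 0, 0],
    [0, 0, 0],
    [0, 0, 0],
    [0, 0, 0],
    [0, 0, 0]
  ]
}}

```text
time_s: 11.38
position: [466.6, 21.9, 42.3]
orientation: [3.142, -0.0, 1.413]
wrist_force: [-0.7, 1.0, -3.9]
finger_gap: 0.148
grip_force: 35.0
```

Call:
{"fn": "step_arm", "kwargs": {
  "xyz": [
    [0, 0, 0.02],
    [0, 0, 0.02],
    [0, 0, 0.02],
    [0, 0, 0],
    [0, 0, 0]
  ],
  "rot": [
    [0, 0, 0],
    [0, 0, 0],
    [0, 0, 0],
    [0, 0, 0],
    [0, 0, 0]
  ]
}}

```text
time_s: 12.0
position: [466.5, 22.0, 40.5]
orientation: [-3.142, 0.0, 1.413]
wrist_force: [-0.2, -0.8, -3.7]
finger_gap: 0.149
grip_force: 35.0
```

Call:
{"fn": "step_arm", "kwargs": {
  "xyz": [
    [0, 0, 0.02],
    [0, 0, 0],
    [0, 0, 0]
  ],
  "rot": [
    [0, 0, 0],
    [0, 0, 0],
    [0, 0, 0]
  ]
}}

```text
time_s: 12.38
position: [466.6, 22.0, 40.0]
orientation: [3.141, -0.0, 1.413]
wrist_force: [-0.2, 0.3, -1.1]
finger_gap: 0.154
grip_force: 35.0
```

Call:
{"fn": "step_arm", "kwargs": {
  "xyz": [
    [0, 0, 0.02],
    [0, 0, 0],
    [0, 0, 0]
  ],
  "rot": [
    [0, 0, 0],
    [0, 0, 0],
    [0, 0, 0]
  ]
}}

```text
time_s: 12.75
position: [466.6, 22.0, 39.9]
orientation: [3.141, 0.0, 1.413]
wrist_force: [-6.6, 0.3, 8.4]
finger_gap: 0.146
grip_force: 35.0
```

Run:
```python
from h import *
o=get_obs(); c=camera("wrist"); save("w4.png",c["img"]); print(np.round(o["wrist_force"],2),np.round(o["ft_torque"],2),np.degrees(o["orientation"]))
print("dial px",proj(c,[485,139,66],o))
a=c["img"][:,:,::-1][0:230,210:420]; s=camera("side")["img"][230:340,270:420,::-1]
cv2.imwrite("pics/w4z.png",np.hstack([cv2.resize(a,(525,575)),cv2.resize(s,(270,575*270//270//1))[:, :270]]))
```

```text
[-6.63  0.28  8.44] [-0.02  1.01  0.02] [1.79993160e+02 3.96844855e-04 8.09559805e+01]
dial px (np.float64(14.264505589259926), np.float64(315.7254729110226))
```

View pics/w4z.png

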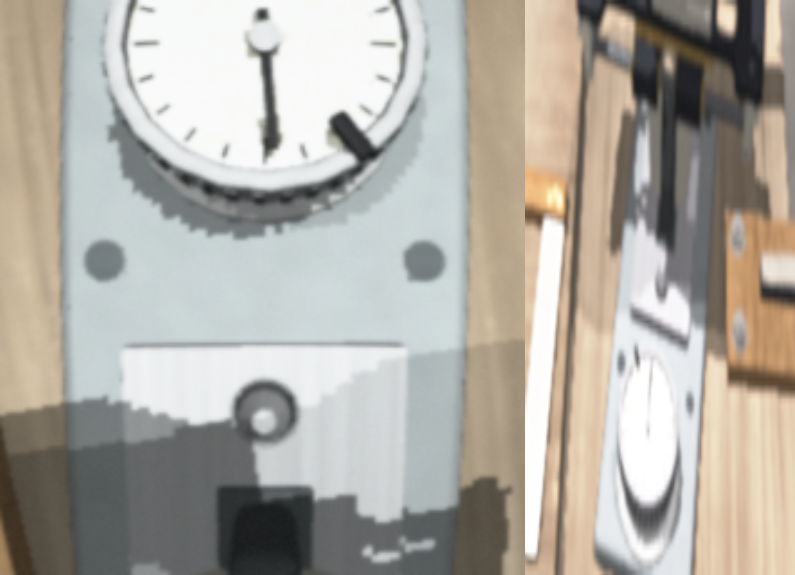

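Call:
{"fn": "step_arm", "kwargs": {
  "xyz": [
    [0, 0, 0],
    [0, 0, 0],
    [0, 0, 0],
    [0, 0, 0]
  ],
  "rot": [
    [0, 0, 0],
    [0, 0, 0],
    [0, 0, 0],
    [0, 0, 0]
  ],
  "gripper": 45
}}

```text
time_s: 13.35
position: [466.5, 22.0, 39.2]
orientation: [-3.142, -0.0, 1.413]
wrist_force: [-0.5, 0.5, 0.0]
finger_gap: 0.447
grip_force: 0.0
```

Call:
{"fn": "step_arm", "kwargs": {
  "xyz": [
    [0, 0, -0.3],
    [0, 0, -0.6],
    [0, 0, -0.8],
    [0, 0, -0.6],
    [0.2, 0, -0.3],
    [0, 0, 0],
    [0, 0, 0]
  ],
  "rot": [
    [0, 0, 0],
    [0, 0, 0],
    [0, 0, 0],
    [0, 0, 0],
    [0, 0, 0],
    [0, 0, 0],
    [0, 0, 0]
  ]
}}

```text
time_s: 14.22
position: [467.2, 28.0, 116.5]
orientation: [-3.141, 0.0, 1.413]
wrist_force: [-0.2, -0.1, -0.1]
finger_gap: 0.449
grip_force: 0.0
```

Run:
```python
from h import *
o=get_obs(); c=camera("wrist"); save("w5.png",c["img"]); go(o,[485.2,139,41],80.9); print(o["wrist_force"])
a=c["img"][:,:,::-1][0:240,210:420]; cv2.imwrite("pics/w5z.png",cv2.resize(a,None,fx=2.5,fy=2.5,interpolation=2))
```

```text
pos [467.2  28.  116.5] rpy [-1.7994e+02  1.0000e-02  8.0970e+01] t 14.22
shift units now-axes [3.75  0.015 2.517]
turn z units 0.014 shift turned axes [3.75  0.01  2.517]
[-0.22026183 -0.11634668 -0.14067718]
```

View pics/w5z.png

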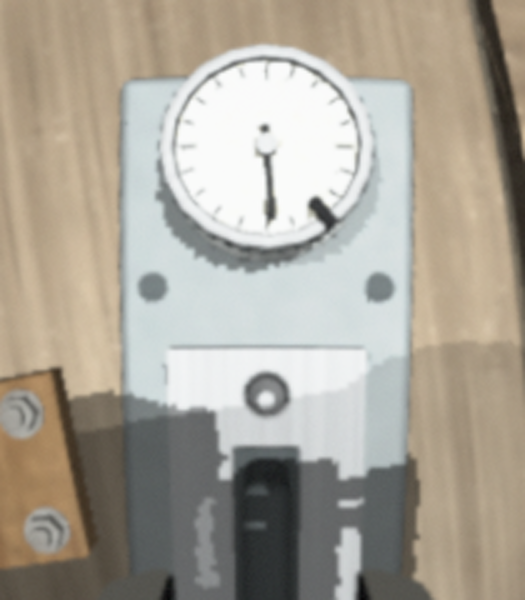

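```bash
cat > meas.py <<'E'
from h import *
def rect(c,o,ctr,z=66,half=36,s=8):
    # image in fixture frame: col=+x right, row down = clockwise-from-above angle (i.e. -y)
    th=np.radians(-9.15); ex=np.array([np.cos(th),np.sin(th)]); ey=np.array([-np.sin(th),np.cos(th)])
    n=2*half*s; g=(np.arange(n)-n/2+.5)/s; mx=np.zeros((n,n),np.float32); my=mx.copy()
    K=np.array(c["camera_matrix"]); W=np.eye(4); W[:3,:3]=R.from_euler('xyz',o["orientation"]).as_matrix(); W[:3,3]=o["position"]
    T=W@np.array(c["tool_from_camera"])
    X,Y=np.meshgrid(g,-g); P=np.stack([ctr[0]+X*ex[0]+Y*ey[0],ctr[1]+X*ex[1]+Y*ey[1],np.full_like(X,z)],-1)
    p=(P-T[:3,3])@T[:3,:3]; r=np.hypot(p[...,0],p[...,1]); t=np.arctan2(r,p[...,2])
    mx=(K[0,0]*t*p[...,0]/r+K[0,2]).astype(np.float32); my=(K[1,1]*t*p[...,1]/r+K[1,2]).astype(np.float32)
    return cv2.remap(c["img"],mx,my,cv2.INTER_CUBIC)
def run(name,ctr=(485.3,138.9)):
    o=get_obs(); c=camera("wrist"); im=rect(c,o,ctr); save(name,im)
    g=im.max(2); m=(g<110).astype(np.uint8)
    n,l,st,ce=cv2.connectedComponentsWithStats(m)
    for i in range(1,n):
        if st[i,4]>150:
            yy,xx=np.nonzero(l==i); pts=np.c_[xx,yy].astype(np.float32); x,y=(pts.mean(0)-287.5)/8
            vx,vy,_,_=cv2.fitLine(pts,cv2.DIST_L2,0,.01,.01).ravel()
            print("area mm2",st[i,4]/64,"cen",round(float(x),2),round(float(y),2),"ang",np.degrees(np.arctan2(y,x)).round(1),"r",np.hypot(x,y).round(1),"line",np.degrees(np.arctan2(vy,vx)).round(1))
    return o
E
python3 -c "
from meas import *
run('r5.png')"
```

```text
area mm2 6.328125 cen -0.02 7.95 ang 90.1 r 8.0 line 84.2
area mm2 9.25 cen 0.65 18.48 ang 88.0 r 18.5 line -88.2
area mm2 31.90625 cen 15.17 19.76 ang 52.5 r 24.9 line 53.0
area mm2 34.4375 cen 1.31 29.86 ang 87.5 r 29.9 line -2.4
```

View pics/r5.png

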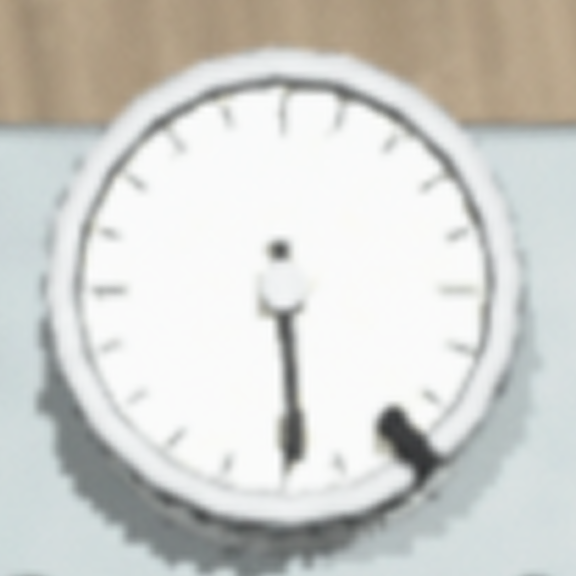

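Rectified dial view: axis at about (286,284), needle at about 86.8° clockwise and mark at about 52.3°, so I need to turn about +34.3°.

Call:
{"fn": "step_arm", "kwargs": {
  "xyz": [
    [0.5, 0, 0],
    [0.9, 0, 0],
    [0.9, 0, 0],
    [0.9, 0, 0],
    [0.5, 0, 0],
    [0, 0, 0],
    [0, 0, 0],
    [0, 0, 0]
  ],
  "rot": [
    [0, 0, 0],
    [0, 0, 0],
    [0, 0, 0],
    [0, 0, 0],
    [0, 0, 0],
    [0, 0, 0],
    [0, 0, 0],
    [0, 0, 0]
  ],
  "gripper": 95
}}

```text
time_s: 15.32
position: [484.9, 136.9, 117.3]
orientation: [3.141, 0.0, 1.412]
wrist_force: [0.2, -0.0, 0.3]
finger_gap: 0.951
grip_force: 0.0
```

Run:
```python
from h import *
o=get_obs();go(o,[485,139,41],80.9); print(o["finger_gap"],np.round(o["q"],2))
```

```text
pos [484.9 136.9 117.3] rpy [179.99   0.    80.91] t 15.32
shift units now-axes [ 0.07  -0.01   2.543]
turn z units 0.001 shift turned axes [ 0.07  -0.01   2.543]
0.950805113565221 [ 0.22 -0.22  1.93 -0.    1.43  0.38]
```

Call:
{"fn": "step_arm", "kwargs": {
  "xyz": [
    [0.07, -0.01, 0.4],
    [0, 0, 0.7],
    [0, 0, 0.7],
    [0, 0, 0.5],
    [0, 0, 0.24],
    [0, 0, 0],
    [0, 0, 0]
  ],
  "rot": [
    [0, 0, 0],
    [0, 0, 0],
    [0, 0, 0],
    [0, 0, 0],
    [0, 0, 0],
    [0, 0, 0],
    [0, 0, 0]
  ]
}}

```text
time_s: 16.2
position: [485.3, 139.7, 41.7]
orientation: [3.141, -0.0, 1.413]
wrist_force: [-0.1, -0.3, -0.2]
finger_gap: 0.949
grip_force: 0.0
```

Call:
{"fn": "step_arm", "kwargs": {
  "xyz": [
    [0, 0, 0],
    [0, 0, 0],
    [0, 0, 0],
    [0, 0, 0],
    [0, 0, 0],
    [0, 0, 0]
  ],
  "rot": [
    [0, 0, 0],
    [0, 0, 0],
    [0, 0, 0],
    [0, 0, 0],
    [0, 0, 0],
    [0, 0, 0]
  ],
  "gripper": 40,
  "force": 15
}}

```text
time_s: 16.95
position: [485.2, 139.6, 41.2]
orientation: [3.141, -0.0, 1.413]
wrist_force: [4.0, -0.3, -0.1]
finger_gap: 0.649
grip_force: 15.0
```

Call:
{"fn": "step_arm", "kwargs": {
  "xyz": [
    [0, 0, 0],
    [0, 0, 0],
    [0, 0, 0],
    [0, 0, 0],
    [0, 0, 0],
    [0, 0, 0],
    [0, 0, 0],
    [0, 0, 0]
  ],
  "rot": [
    [0, 0, 0.6],
    [0, 0, 1],
    [0, 0, 1],
    [0, 0, 1],
    [0, 0, 1],
    [0, 0, 1],
    [0, 0, 0.8],
    [0, 0, 0.4]
  ]
}}

```text
time_s: 17.95
position: [484.9, 139.7, 41.1]
orientation: [-3.141, -0.0, 0.818]
wrist_force: [-0.4, 1.0, 2.3]
finger_gap: 0.65
grip_force: 15.0
```

Call:
{"fn": "step_arm", "kwargs": {
  "xyz": [
    [0, 0, 0],
    [0, 0, 0],
    [0, 0, 0]
  ],
  "rot": [
    [0, 0, 0.06],
    [0, 0, 0],
    [0, 0, 0]
  ]
}}

```text
time_s: 18.32
position: [485.0, 139.7, 41.1]
orientation: [-3.141, -0.0, 0.815]
wrist_force: [-1.4, 0.7, 3.6]
finger_gap: 0.652
grip_force: 15.0
```

Run:
```python
from meas import *
o=run("r6.png",(485,139.1)); go(o,[485,139,41]); print(o["wrist_force"],o["ft_torque"],o["finger_gap"])
```

```text
area mm2 1694.8125 cen 0.16 -0.17 ang -46.4 r 0.2 line 40.6
area mm2 16.890625 cen 0.53 -3.27 ang -80.7 r 3.3 line 55.0
area mm2 4.28125 cen 22.03 -0.95 ang -2.5 r 22.0 line -0.1
area mm2 559.0 cen -23.78 25.77 ang 132.7 r 35.1 line 34.5
area mm2 12.09375 cen 21.78 13.73 ang 32.2 r 25.8 line -59.0
area mm2 5.765625 cen -22.82 11.1 ang 154.1 r 25.4 line 11.8
area mm2 3.703125 cen -17.84 14.62 ang 140.7 r 23.1 line -6.7
area mm2 3.75 cen -13.05 17.87 ang 126.1 r 22.1 line -6.1
area mm2 3.4375 cen -7.92 21.31 ang 110.4 r 22.7 line -19.2
area mm2 2.375 cen -2.76 24.94 ang 96.3 r 25.1 line -63.5
pos [485.  139.7  41.1] rpy [-1.7999e+02 -1.0000e-02  4.6690e+01] t 18.32
shift units now-axes [-0.016  0.017  0.005]
[-1.41323419  0.66046332  3.58633665] [0.2172016  0.12775321 0.01931392] 0.6521211477870663
```

Call:
{"fn": "step_arm", "kwargs": {
  "xyz": [
    [0, 0, 0],
    [0, 0, 0],
    [0, 0, 0],
    [0, 0, 0]
  ],
  "rot": [
    [0, 0, 0],
    [0, 0, 0],
    [0, 0, 0],
    [0, 0, 0]
  ],
  "gripper": 95
}}

```text
time_s: 18.88
position: [484.9, 139.6, 41.0]
orientation: [-3.142, 0.0, 0.814]
wrist_force: [0.5, 1.3, -0.2]
finger_gap: 0.944
grip_force: 0.0
```

Call:
{"fn": "step_arm", "kwargs": {
  "xyz": [
    [0, 0, -0.4],
    [0, 0, -0.8],
    [0, 0, -0.8],
    [-0.7, 0, -0.5],
    [-1, 0, 0],
    [-1, 0, 0],
    [-0.8, 0, 0],
    [0, 0, 0]
  ],
  "rot": [
    [0, 0, 0],
    [0, 0, 0],
    [0, 0, 0],
    [0, 0, 0],
    [0, 0, 0],
    [0, 0, 0],
    [0, 0, 0],
    [0, 0, 0]
  ]
}}

```text
time_s: 19.88
position: [412.6, 62.6, 117.1]
orientation: [3.14, -0.001, 0.813]
wrist_force: [1.2, -0.8, 0.3]
finger_gap: 0.945
grip_force: 0.0
```

Call:
{"fn": "step_arm", "kwargs": {
  "xyz": [
    [0, 0, 0],
    [0, 0, 0]
  ],
  "rot": [
    [0, 0, 0],
    [0, 0, 0]
  ]
}}

```text
time_s: 20.12
position: [413.2, 63.7, 116.2]
orientation: [-3.141, 0.0, 0.815]
wrist_force: [-0.2, 0.1, -0.2]
finger_gap: 0.952
grip_force: 0.0
```

Run:
```python
from meas import *
o=run("r7.png",(485,139.1)); go(o,[485,139,41])
```

```text
area mm2 48.828125 cen 1.23 22.31 ang 86.9 r 22.3 line 86.2
pos [413.2  63.7 116.2] rpy [-179.99    0.     46.68] t 20.12
shift units now-axes [3.469 0.018 2.506]
```

View pics/r7.png

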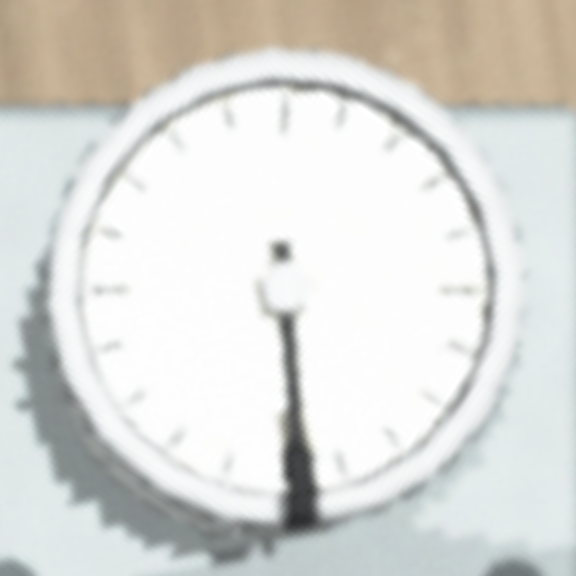

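The mark now lines up with the needle, both at about 86°. I'll do a quick numeric check of the residual.

Run:
```python
import cv2,numpy as np
g=cv2.imread("pics/r7.png").max(2).astype(float)
for r in list(range(242,260,6))+list(range(318,530,10)):
    w=np.clip(170-g[r,262:330],0,None); print(r,round((w*np.arange(262,330)).sum()/max(w.sum(),1),1),int((w>30).sum()),end=' | ')
```

```text
242 0.0 0 | 248 280.5 10 | 254 281.3 10 | 318 285.8 11 | 328 286.8 11 | 338 288.3 10 | 348 289.6 9 | 358 289.7 9 | 368 290.7 8 | 378 291.8 8 | 388 292.6 10 | 398 293.6 10 | 408 293.8 11 | 418 292.7 14 | 428 293.7 16 | 438 295.1 18 | 448 296.1 23 | 458 297.2 28 | 468 297.5 27 | 478 298.9 27 | 488 302.1 29 | 498 299.4 33 | 508 299.8 33 | 518 301.2 40 | 528 295.1 64 |
```

```bash
python3 -c "
from workcell import *
print(hand_in())"
```

```text
the job is handed in; nothing more can be done
None
```

The setting plate is seated on the base over both dowels and released, the bezel's zero mark is at the needle's tip to within about 0.5° by camera, and the job was handed in at about 20 s with the arm clear; no verdict came back.

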